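Put the griddle's grease tray back

TASK

The griddle's washed grease tray was left to dry with its handle tucked under the low steel shelf. Take it out, set it down flat on the counter and let go, then take hold of it by its handle and slide it into its slot at the foot of the griddle until its front plate is flush against the griddle's face. Leave the saucepan and the tub where they stand.

Things in the scene. Friction and masses are not known exactly. Their poses are not given: they have to be found in the camera images.
- tray_center (a point): Grease tray, loose: open dark steel pan 140 x 140 mm, walls 28 mm high and 4 mm thick, floor 4 mm, about 0.37 kg, 195 mm long with handle. This point: middle of the pan, 14 mm above its underside. x points from the handle to the nose (the end that enters the slot first), y to the left, z up. Starts flat on the counter, pan sticking out from under the low shelf, handle under it.
- tray_plate (a point): Middle of the back of the tray's upright front plate (the side toward the pan), 25 mm up; 70 mm from the pan's centre in -x. The plate is 140 mm wide, 50 mm high and 5 mm thick, higher than the slot, so it stops against the griddle's face. Axes as the tray.
- tray_rib (a point): Centre of the upright rib on the pan's middle line, 10 mm from the pan's centre toward the nose and 19 mm above the tray's underside. The rib is a dark steel web 12 mm thick, 80 mm long along the tray's x, its top 36 mm above the underside; it can be pinched from above, across y, to lift the tray. Axes as the tray.
- tray_grip (a point): Centre of the tray's handle, a black plastic block 50 mm long along the tray's x, 24 mm wide, 26 mm high (8 to 34 mm above the tray's underside), sticking out of the front plate; 100 mm from the pan's centre in -x. Axes as the tray.
- tray_handle: The handle block, part of the tray; origin at its centre, the same point as tray_grip.
- griddle: Counter-top griddle, fixed, stainless. Origin on the counter at the middle of its slot's mouth; x points level into the slot, y across it, z up. The slot is 144 mm wide (y -72 to 72), 42 mm high, 160 mm deep, floor = the counter, no catch. Tray home: pan centre at x = 70 mm, y = 0, tray x along griddle x. Low base, 50 mm high, in front; taller body (180 mm, rims 235) from x = 70 mm on, y -230 to 145.
- fence_end (a point): Outer end of the guide fence at the griddle's slot: top edge, on the face toward the slot, at griddle x = -90, y = 72, z = 30 mm. The fence is a straight fixed plate 6 mm thick, 30 mm high, that continues the slot's y = +72 mm wall 90 mm out in front of the mouth; slide the tray's side along it. On the other side a 40 mm plate flares outward. Axes as the griddle.
- shelf: Low stainless shelf, fixed, 200 mm deep and 300 mm wide, underside 62 mm and top 72 mm above the counter, stock standing on it from 86 mm behind its edge, up to 180 mm high. Origin on the counter under the middle of its open front edge; x points out of the shelf, the board spans x = -200 to 0 mm.
- saucepan_center (a point): Steel saucepan, 160 mm wide, 100 mm high, long handle: bystander. Its centre, half-way up.
- tub_center (a point): White plastic tub, 100 mm wide, 60 mm high: bystander. Its centre, half-way up.

How it is judged (in metres and radians):
On the way, in this order (a step that is already met when the one before it is completed fails the run):
1. the tray is out from under the shelf, set down flat on the counter and let go, not yet home (horizontal distance between tray_center and shelf above 0.12 m and height (world z) of tray_center below 0.02 m and angle between tray_center's own z axis and vertical below 0.05 rad and x of tray_center in the frame of griddle below 0.03 m and linear speed of tray below 0.02 m/s and contact force between tray and the fingers below 0.2 N), for 0.2 s.
2. the tray is sliding into the slot, moved by its handle (contact force between tray_handle and the fingers above 0.3 N and x of tray_center in the frame of griddle between -0.04 and 0.064 m and y of tray_center in the frame of griddle between -0.008 and 0.008 m), for 0.1 s.
At the end, for the whole second after the job is handed in: The tray is fully in the slot: front plate within 3 mm of the griddle's face, within 5 mm of the slot's middle, straight within 0.04 rad, flat on the counter, at rest and released (x of tray_center in the frame of griddle above 0.067 m and y of tray_center in the frame of griddle between -0.005 and 0.005 m and z of tray_center in the frame of griddle below 0.018 m and angle between the x axis of tray_center and the x axis of griddle, either way round below 0.04 rad and angle between tray_center's own z axis and vertical below 0.03 rad and linear speed of tray below 0.02 m/s and contact force between tray and the fingers below 0.2 N); the robot touches nothing.
It fails at once if the saucepan is pushed more than 30 mm or tipped (distance of saucepan_center from where it was at the start of the episode above 0.03 m or angle between saucepan_center's own z axis and vertical above 0.3 rad).
It fails at once if the tub is pushed more than 30 mm or tipped (distance of tub_center from where it was at the start of the episode above 0.03 m or angle between tub_center's own z axis and vertical above 0.3 rad).
It also fails if it takes over 58 s, if anything falls off the work surface, if the arm or the gripper's body presses on something with over 40 N, if the wrist force passes 120 N, or if a joint passes its speed limit or range.

ROBOT

A 6-joint arm with a two-finger parallel gripper is mounted at the origin on the work surface. World frame = base frame: x ahead of the robot, y to its left, z up, the work surface at z = 0. Lengths are in mm, angles in degrees, forces in N, time in s.
With the tool pointing down it reaches from about 300 to 850 mm from the base axis. Payload 4.2 kg.
Tool frame: the origin (TCP) lies between the finger pads; the fingertips stand 22 mm ahead of it and the grasp point (between the pads) lies 3 mm ahead of it (env.finger_overhang is the distance from the TCP to the fingertips, in mm); z points along the fingers, y is the line along which they close (so a half turn about z gives the same grasp; the last joint's range is limited). The gripper opens to 91 mm and grips with 3 to 60 N. Pads are 32 mm wide; open, the fingers measure 118 mm over their backs; the gripper's body (76 mm by 178 mm) begins 60 mm behind the grasp point.
Start: joints at [-65.203, 18.312, 89.639, -0, 72.044, -1.146], TCP at [251.56, -517.07, 208.276] pointing down, gripper open.
Joint ranges: [-177.97, 177.97], [-48.28, 115.42], [12.27, 149.76], [-77.06, 257.06], [2.81, 150.46], [-146.56, 146.56]. Speed limits (degrees/s): [147.25, 147.25, 180, 180, 180, 180].

INTERFACE

Orientations are given as [roll, pitch, yaw] about the fixed x, y, z axes, in that order (R = Rz(yaw) Ry(pitch) Rx(roll)).
In Python, from workcell import state, cams, ticket, look_for, outline_of, env gives the robot as it stands.
- The arm moves only by the tool servo_tool, never from a script. Its argument "steps" is a list of rows, each a list of 3 entries, a list of its own where there are three numbers: the closure in counts, from 0 (fully open) to 255 (shut), then the shift along the tool's x, y, z in mm, then the turn, a rotation vector about the tool's x, y, z in rad. A call has exactly 10 rows; each row shifts and turns the commanded pose from where the row before left it, along the tool's axes as they then stand; what a row does not reach is not made up. A row lasts 1/10 s, in which the tool goes at most 50 mm and 8.59 degrees, less where a joint would pass 70% of its speed; a pose out of reach is approached as far as the arm can. A call with a gripper value outside its range is refused whole. The fingers move at their own pace and stop on an object; "squeeze" is the grip in N (left out, the last holds). Time passes only in rows, so rows that do not move let the fingers close, or fill a call up. It gives the time, the measured TCP pose, the force, the opening and the grip force at its end, in the units of the state.
- state(): the state, without advancing time (a new reading comes with each control period).
- cams.grab_frame(name): name is "side" or "top" or "wrist"; returns a dict with "color" (480x640x3 uint8, red, green, blue), "z_map" (480x640 float32, mm along the optical axis (not along the pixel's ray), 0 where there is no reading), "fovy" (degrees; the focal length in pixels is half the picture's height over the tangent of half this angle, whatever the lens; pixels are square), "cx", "cy" (the principal point, pixels), "eye" and "rotation" of the camera in the world; the wrist camera has in their place "tool_from_camera" (4x4, takes a point from camera to tool coordinates, whose origin is the TCP and whose axes are the flange's). Camera axes: x right, y up, looking along -z (the intrinsics and any distortion apply to the point x, -y, -z); pixel columns grow to the right and rows downward; lengths in mm; the calibration is good to about 2 mm. A picture is of the moment at which its call begins: read the wrist's pose just before it.
- ticket.job_done(): hands the job in; it is judged then, once.
Trained networks look in a picture, given as the dict that the camera call returned (one of the last four; its "shot" number tells which), for a name from the list of things; names that differ only in an ending like _2 or _b are one class to them, and where a whole thing is asked for, a point or a joint stands for the part that bears it (a point fixed in the world has none). Each returns a list of dicts, best first, with "confidence" (0 to 1); they miss things now and then, are a little off and sometimes report something else, mostly with a low value. They report only what shows in the picture. A call takes as long as a camera call.
- look_for(picture, thing): "at" ([column, row] in pixels, amid what is visible of it).
- outline_of(picture, thing): "pixels" (480x640 bool, what is visible of it) and "at" ([column, row] in pixels, amid what is visible of it).
The state is a dict: "time_s": time; "qpos": joint angles; "qvel": joint speeds; "effort": joint torques, N m; "ee_pos": TCP position; "ee_rot": TCP orientation; "force": force on the tool from outside, world axes, zero at the start; "torque": the same for the moment, N m; "gripper_width": finger opening in mm; "gripper_force": force on a finger pad.
Only numpy, scipy, OpenCV 4.12 (cv2) and the standard library are available. Lean on these libraries where they do the work, as an engineer would, in place of code of your own. Each camera call takes 0.05 s, during which the arm holds its last target. There are 200 camera calls.

## Working session

There is one attempt and no reset: what is moved stays moved. The work goes in short steps, Python scripts to look and compute and a tool call to move; the robot and the scene stay as the last step left them, time stands still between calls to the robot, and variables do not carry over. Pictures are saved under pics/ and viewed, at most 10 in all, crops included, and the job is handed in when it is done.

Besides the shell and the picture viewer there is one more tool, called after "Call:" by a JSON object that holds its "name" and its "arguments", one argument or row to a line. servo_tool: Moves the arm, as the interface text tells. Its arguments: {"type":"object","properties":{"steps":{"type":"array","items":{"type":"array"}},"squeeze":{"type":"number"}},"required":["steps"]}

```bash
mkdir -p pics; ls; cat > h.py <<'E'
import numpy as np, cv2
from workcell import state, cams, ticket, look_for, outline_of, env
from scipy.spatial.transform import Rotation as R
def pts(f,u,v,z):
    fl=240/np.tan(np.radians(f["fovy"])/2)
    u=np.asarray(u,float);v=np.asarray(v,float);z=np.asarray(z,float)
    return np.stack([(u-f["cx"])/fl*z,-(v-f["cy"])/fl*z,-z],-1)
def world(f,u,v,z,s=None):
    p=pts(f,u,v,z)
    if "eye" in f: return p@np.array(f["rotation"]).T+np.array(f["eye"])
    T=np.array(f["tool_from_camera"]); p=p@T[:3,:3].T+T[:3,3]
    return p@R.from_euler("xyz",s["ee_rot"],degrees=True).as_matrix().T+np.array(s["ee_pos"])
def cloud(f,s=None):
    v,u=np.mgrid[:480,:640]; return world(f,u,v,f["z_map"],s)
def save(f,n): cv2.imwrite("pics/"+n+".png",f["color"][...,::-1])
E
python3 - <<'E'
from h import *
print(state())
ims=[]
for n in("top","side"):
    f=cams.grab_frame(n); ims.append(f["color"]); print({k:(np.shape(v) if np.size(v)>20 else v) for k,v in f.items()})
    W=cloud(f); np.save(n+".npy",W)
    for t in("tray_center","tray_rib","tray_plate","tray_grip","fence_end","griddle","shelf","saucepan_center","tub_center"):
        r=look_for(f,t)[:1]
        for a in r:
            c,w=np.round(a["at"]).astype(int); print(n,t,round(a["confidence"],2),c,w,W[w,c].round())
    save(f,n+"0")
E
```

```text
pics
{'time_s': 0.0, 'qpos': array([-6.52010850e+01,  1.83518885e+01,  8.97080605e+01, -1.95705086e-03,
        7.20443726e+01, -1.14567813e+00]), 'qvel': array([ 0.04739569,  0.02771813,  0.0838006 ,  0.05480411, -0.06991973,
       -0.00497089]), 'effort': array([ 5.72600629e-05, -4.12460017e+01, -2.31975228e+01,  7.25376187e-02,
        4.58237983e-02, -1.59718229e-04]), 'ee_pos': array([ 251.33239206, -516.56878699,  207.40661388]), 'ee_rot': array([-1.79895662e+02, -2.25601254e-04,  2.59451980e+01]), 'force': array([-1.33479967,  0.04472443, -0.2051589 ]), 'torque': array([-0.05673769,  0.04033191, -0.02584895]), 'gripper_force': 0.0, 'gripper_width': 91.18008669092447}
{'color': (480, 640, 3), 'z_map': (480, 640), 'fovy': 43.968519363426275, 'cx': 321.2200408548535, 'cy': 248.52600552793297, 'eye': array([ 460.5932007 ,  -76.41716626, 1133.4368095 ]), 'rotation': array([  8.32623536,  -0.18017473, -90.3528739 ]), 'shot': 1}Traceback (most recent call last):
  File "<stdin>", line 6, in <module>
  File "h.py", line 14, in cloud
    v,u=np.mgrid[:480,:640]; return world(f,u,v,f["z_map"],s)
                                    ~~~~~^^^^^^^^^^^^^^^^^^^^
  File "h.py", line 10, in world
    if "eye" in f: return p@np.array(f["rotation"]).T+np.array(f["eye"])
                          ~~~~~~~~~~~~~~~~~~~~~~~~~~~^~~~~~~~~~~~~~~~~~~
ValueError: operands could not be broadcast together with shapes (480,640) (3,)
```

```bash
sed -i 's/p@np.array(f\["rotation"\]).T/p@R.from_euler("xyz",f["rotation"],degrees=True).as_matrix().T/' h.py
python3 - <<'E'
from h import *
for n in("top","side"):
    f=cams.grab_frame(n); print([k for k in f])
    W=cloud(f); np.save(n+".npy",W)
    for t in("tray_center","tray_rib","tray_plate","tray_grip","fence_end","griddle","shelf","saucepan_center","tub_center"):
        r=look_for(f,t)[:1]
        for a in r:
            c,w=np.round(a["at"]).astype(int); print(n,t,round(a["confidence"],2),c,w,W[w,c].round())
    save(f,n+"0")
E
```

```text
['color', 'z_map', 'fovy', 'cx', 'cy', 'eye', 'rotation', 'shot']
top tray_center 0.77 404 302 [ 521. -233.   32.]
top tray_rib 0.87 404 300 [ 524. -233.   36.]
top tray_plate 0.84 403 301 [ 523. -231.   35.]
top tray_grip 0.56 405 299 [ 526. -235.   36.]
top fence_end 0.76 94 262 [579. 284. 187.]
top griddle 0.89 95 266 [572. 279. 193.]
top shelf 0.73 494 335 [ 460. -371.  120.]
top saucepan_center 0.82 282 158 [806.  -5.   4.]
top tub_center 0.71 400 172 [ 776. -236.    7.]
['color', 'z_map', 'fovy', 'cx', 'cy', 'eye', 'rotation', 'shot']
side tray_center 0.83 408 199 [ 518. -235.   33.]
side tray_rib 0.97 410 199 [ 517. -241.   29.]
side tray_plate 0.82 408 204 [ 516. -234.   23.]
side tray_grip 0.89 410 204 [ 515. -242.   16.]
side fence_end 0.73 133 403 [562. 258. 191.]
side griddle 0.97 130 404 [562. 260. 194.]
side shelf 0.72 492 145 [ 441. -367.   94.]
side saucepan_center 0.74 191 199 [843. -42.   8.]
side tub_center 0.9 290 142 [ 787. -260.    9.]
```

View pics/top0.png

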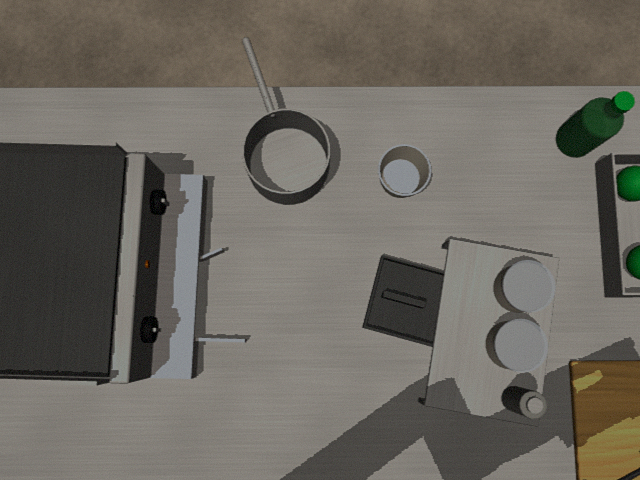

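View pics/side0.png

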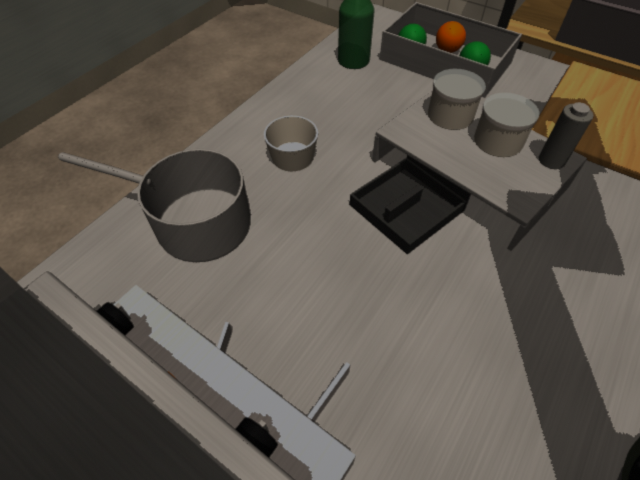

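```bash
python3 - <<'E'
from h import *
f=cams.grab_frame("top"); W=np.load("top.npy"); x,y,z=W[...,0],W[...,1],W[...,2]
def blob(m,name):
    n,l,st,_=cv2.connectedComponentsWithStats(m.astype(np.uint8))
    for i in range(1,n):
        if st[i,4]<40: continue
        P=W[l==i]; r=cv2.minAreaRect(P[:,:2].astype(np.float32)); print(name,st[i],np.round(r[0],1),np.round(r[1],1),round(r[2],2),"z",np.median(P[:,2]).round(1)); print(cv2.boxPoints(r).round(1).tolist())
roi=np.zeros(z.shape,bool); roi[170:390,170:262]=1
print("counter z",np.median(z[300:330,270:340]))
blob(roi&(z>38)&(z<62),"base"); blob(roi&(z>16)&(z<38),"fence")
roi[:]=0; roi[230:420,355:470]=1
blob(roi&(z>18)&(z<50),"pan"); blob(roi&(z>60)&(z<85),"shelf")
m=np.zeros_like(roi); m[285:312,376:434]=1; blob(m&(z>22)&(z<50),"rib")
for o in outline_of(f,"tray_center")[:1]:
    r=cv2.minAreaRect(np.argwhere(o["pixels"])[:,::-1].astype(np.float32)); print(r)
for t in("saucepan_center","tub_center"):
    o=outline_of(f,t)[0]["pixels"]; P=W[o]; print(t,P.min(0).round(),P.max(0).round())
E
```

```text
counter z 0.16158049390514861
base [ 170  174   35  205 5799] [574.7 174.3] [ 62.6 375.3] 89.07 z 50.2
[[386.6000061035156, 146.10000610351562], [761.7999877929688, 140.0], [762.9000244140625, 202.60000610351562], [387.6000061035156, 208.6999969482422]]
fence [199 177  25  84 299] [680.6 123.8] [ 43.4 158. ] 86.93 z 28.3
[[600.5999755859375, 106.30000305175781], [758.2999877929688, 97.9000015258789], [760.7000122070312, 141.1999969482422], [602.9000244140625, 149.60000610351562]]
fence [192 338  54  41 249] [442.4 122.4] [ 55.9 115.9] 35.07 z 29.8
[[386.20001220703125, 153.8000030517578], [452.70001220703125, 58.900001525878906], [498.5, 91.0999984741211], [432.0, 185.89999389648438]]
pan [363 255  81  92 530] [ 525.5 -239.3] [132.7 140.5] 74.43 z 27.9
[[440.0, -284.29998779296875], [575.4000244140625, -322.0], [611.0, -194.1999969482422], [475.6000061035156, -156.5]]
pan [382 291  44  17 321] [ 527.  -233.2] [79.6 12.7] 74.61 z 35.7
[[510.3999938964844, -269.8999938964844], [522.5999755859375, -273.29998779296875], [543.7000122070312, -196.5], [531.5, -193.10000610351562]]
shelf [ 424  239   46  175 5727] [ 479.8 -323.1] [ 78.6 300.2] 79.72 z 72.0
[[325.1000061035156, -335.0], [620.4000244140625, -388.6000061035156], [634.5, -311.20001220703125], [339.1000061035156, -257.6000061035156]]
rib [382 291  44  17 310] [ 527.  -233.2] [79.6 12.7] 74.61 z 35.7
[[510.3999938964844, -269.8999938964844], [522.5999755859375, -273.29998779296875], [543.7000122070312, -196.5], [531.5, -193.10000610351562]]
((406.3332824707031, 300.30224609375), (74.34851837158203, 75.98434448242188), 15.172914505004883)
saucepan_center [ 461. -100. -753.] [1384.  158. 1133.]Traceback (most recent call last):
  File "<stdin>", line 17, in <module>
IndexError: list index out of range
```

Call:
{"name": "servo_tool", "arguments": {
  "steps": [
    [0,[0,0,-30],[0,0,-0.141]],
    [0,[0,0,-30],[0,0,-0.141]],
    [0,[0,0,0],[0,0,-0.141]],
    [0,[0,0,0],[0,0,-0.141]],
    [0,[0,0,0],[0,0,-0.141]],
    [0,[0,0,0],[0,0,-0.141]],
    [0,[43,24,0],[0,0,0]],
    [0,[43,24,0],[0,0,0]],
    [0,[43,24,0],[0,0,0]],
    [0,[43,24,0],[0,0,0]]
  ]
}}

```text
time_s: 2.25
ee_pos: [391.2, -375.8, 268.4]
ee_rot: [180.0, 0.0, 74.4]
force: [1.2, 0.1, -0.3]
gripper_width: 91.2
gripper_force: 0.0
```

Call:
{"name": "servo_tool", "arguments": {
  "steps": [
    [80,[43,24,0],[0,0,0]],
    [80,[43,24,0],[0,0,0]],
    [80,[43,24,0],[0,0,0]],
    [80,[43,22,0],[0,0,0]],
    [80,[0,0,40],[0,0,0]],
    [80,[0,0,40],[0,0,0]],
    [80,[0,0,20],[0,0,0]],
    [80,[0,0,0],[0,0,0]],
    [80,[0,0,0],[0,0,0]],
    [80,[0,0,0],[0,0,0]]
  ]
}}

```text
time_s: 3.25
ee_pos: [528.1, -237.4, 170.2]
ee_rot: [179.8, 0.0, 74.4]
force: [-0.5, -0.1, -0.3]
gripper_width: 62.6
gripper_force: 0.0
```

```bash
cat > rib.py <<'E'
from h import *
s=state(); f=cams.grab_frame("wrist"); W=cloud(f,s); z=W[...,2]
print(s["time_s"],s["ee_pos"].round(1),s["ee_rot"].round(2),s["gripper_width"])
save(f,"w1")
a=look_for(f,"tray_rib")[:1]; print(a)
r=np.hypot(W[...,0]-527,W[...,1]+233)<55
P=W[r&(z>30)&(z<45)]; print(len(P)); q=cv2.minAreaRect(P[:,:2].astype(np.float32)); print(q,np.median(P[:,2])); print(np.median(P,0))
E
python3 rib.py
```

```text
3.25 [ 528.1 -237.4  170.2] [1.7979e+02 4.0000e-02 7.4400e+01] 62.6334676377811
[{'at': [310.7, 215.9], 'confidence': 0.84}]
1686
((524.9607543945312, -231.36172485351562), (80.00850677490234, 11.837247848510742), 74.39479064941406) 34.615200748875324
[ 525.72660104 -229.64325377   34.61520075]
```

View pics/w1.png

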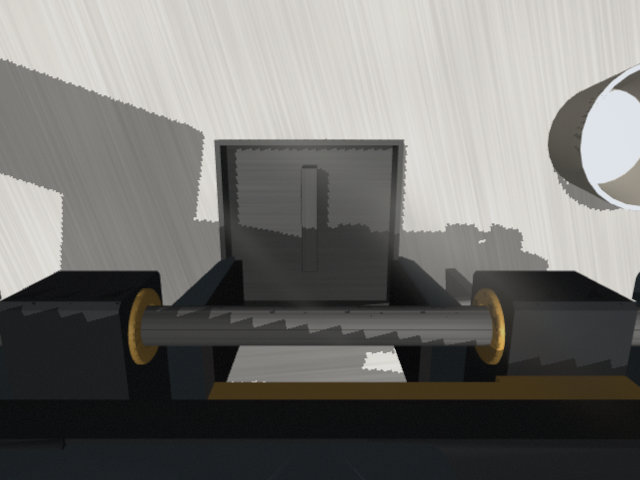

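Call:
{"name": "servo_tool", "arguments": {
  "steps": [
    [80,[-4,-3.4,30],[0,0,0]],
    [80,[0,0,40],[0,0,0]],
    [80,[0,0,40],[0,0,0]],
    [80,[0,0,20],[0,0,0]],
    [80,[0,0,10],[0,0,0]],
    [80,[0,0,0],[0,0,0]],
    [255,[0,0,0],[0,0,0]],
    [255,[0,0,0],[0,0,0]],
    [255,[0,0,0],[0,0,0]],
    [255,[0,0,0],[0,0,0]]
  ],
  "squeeze": 30
}}

```text
time_s: 4.35
ee_pos: [523.1, -239.9, 29.1]
ee_rot: [179.9, 0.0, 74.4]
force: [-0.1, -0.3, 0.2]
gripper_width: 33.4
gripper_force: 0.0
```

Call:
{"name": "servo_tool", "arguments": {
  "steps": [
    [255,[0,0,0],[0,0,0]],
    [255,[0,0,0],[0,0,0]],
    [255,[0,0,-2],[0,0,0]],
    [255,[0,0,-2],[0,0,0]],
    [255,[0,0,0],[0,0,0]],
    [255,[5,0,0],[0,0,0]],
    [255,[15,0,0],[0,0,0]],
    [255,[20,0,0],[0,0,0]],
    [255,[20,0,0],[0,0,0]],
    [255,[20,0,0],[0,0,0]]
  ]
}}

```text
time_s: 5.35
ee_pos: [544.3, -160.7, 32.0]
ee_rot: [-180.0, -0.0, 74.4]
force: [0.4, -0.0, -3.8]
gripper_width: 10.2
gripper_force: 30.0
```

Call:
{"name": "servo_tool", "arguments": {
  "steps": [
    [255,[20,0,0],[0,0,0]],
    [255,[20,0,-5],[0,0,0]],
    [255,[0,0,-5],[0,0,-0.128]],
    [255,[0,0,0],[0,0,-0.128]],
    [255,[20,-7,0],[0,0,0]],
    [255,[30,-9,0],[0,0,0]],
    [255,[30,-9,0],[0,0,0]],
    [255,[17.5,-3,0],[0,0,0]],
    [255,[0,0,0],[0,0,0]],
    [255,[0,0,0],[0,0,0]]
  ]
}}

```text
time_s: 6.35
ee_pos: [528.5, -25.4, 42.3]
ee_rot: [180.0, 0.0, 89.2]
force: [0.7, -0.8, -3.6]
gripper_width: 9.9
gripper_force: 30.0
```

Call:
{"name": "servo_tool", "arguments": {
  "steps": [
    [255,[0,0,5],[0,0,0]],
    [255,[0,0,4],[0,0,0]],
    [255,[0,0,3],[0,0,0]],
    [255,[0,0,1.5],[0,0,0]],
    [255,[0,0,0],[0,0,0]],
    [255,[0,0,0],[0,0,0]],
    [80,[0,0,0],[0,0,0]],
    [80,[0,0,0],[0,0,0]],
    [80,[0,0,0],[0,0,0]],
    [80,[0,0,0],[0,0,0]]
  ]
}}

```text
time_s: 7.35
ee_pos: [528.8, -26.2, 28.7]
ee_rot: [180.0, 0.0, 89.1]
force: [0.4, 0.0, -0.9]
gripper_width: 39.5
gripper_force: 0.0
```

Call:
{"name": "servo_tool", "arguments": {
  "steps": [
    [80,[0,0,-5],[0,0,0]],
    [80,[0,0,-30],[0,0,0]],
    [80,[0,0,-45],[0,0,0]],
    [80,[0,0,-45],[0,0,0]],
    [80,[-30,0,-25],[0,0,0]],
    [80,[-40,0,0],[0,0,0]],
    [80,[-32,0,0],[0,0,0]],
    [80,[0,0,0],[0,0,0]],
    [80,[0,0,0],[0,0,0]],
    [80,[0,0,0],[0,0,0]]
  ]
}}

```text
time_s: 8.35
ee_pos: [526.7, -127.3, 178.7]
ee_rot: [-180.0, -0.0, 89.1]
force: [1.0, -0.3, 0.6]
gripper_width: 62.5
gripper_force: 0.0
```

```bash
cat > m.py <<'E'
from h import *
import sys
s=state(); print(s["time_s"],s["ee_pos"].round(1),s["ee_rot"].round(2),s["gripper_width"])
def blob(W,m,name,mn=60):
    n,l,st,_=cv2.connectedComponentsWithStats(m.astype(np.uint8))
    for i in range(1,n):
        if st[i,4]<mn: continue
        P=W[l==i]; r=cv2.minAreaRect(P[:,:2].astype(np.float32)); print(name,st[i],np.round(r[0],1),np.round(r[1],1),round(r[2],2),"z",np.median(P[:,2]).round(1),np.median(P,0).round(1),cv2.boxPoints(r).round(1).tolist())
for n in("wrist","top"):
    s=state(); f=cams.grab_frame(n); W=cloud(f,s); x,y,z=np.moveaxis(W,-1,0); save(f,n+sys.argv[1])
    roi=(x>380)&(x<680)&(y>-200)&(y<146)
    blob(W,roi&(z>24)&(z<44),n+" 24-44"); blob(W,roi&(z>44)&(z<56),n+" plate/base")
    blob(W,roi&(z>18)&(z<31)&(y>20),n+" fence")
    blob(W,(x>380)&(x<680)&(y>135)&(y<180)&(z>45)&(z<56),n+" base",400)
E
python3 m.py 2
```

```text
8.35 [ 526.7 -127.3  178.7] [-1.7998e+02 -3.0000e-02  8.9110e+01] 62.49612362363024
wrist 24-44 [ 218    0  199  190 3750] [528.5 -32.5] [131.8 140.4] 89.02 z 26.7 [527.1 -72.4  26.7] [[457.20001220703125, -97.30000305175781], [597.5999755859375, -99.69999694824219], [599.7999877929688, 32.20000076293945], [459.5, 34.599998474121094]]
wrist 24-44 [ 309   15   17  119 1953] [529.1 -18.3] [79.5 11.4] 88.85 z 34.5 [528.9 -16.   34.5] [[522.5999755859375, -57.900001525878906], [534.0, -58.20000076293945], [535.5999755859375, 21.299999237060547], [524.2000122070312, 21.5]]
wrist 24-44 [ 301  197   31   59 1773] [ 526.7 -129. ] [47.1 23.4] 89.57 z 32.5 [ 526.9 -128.2   32.5] [[514.7999877929688, -152.5], [538.2000122070312, -152.6999969482422], [538.5999755859375, -105.5], [515.2000122070312, -105.4000015258789]]
wrist plate/base [ 221  189  192    8 1383] [ 527.5 -100.4] [  4.9 139.4] 89.03 z 48.6 [ 525.7 -100.4   48.6] [[457.70001220703125, -101.69999694824219], [597.0999755859375, -104.0999984741211], [597.2000122070312, -99.19999694824219], [457.79998779296875, -96.80000305175781]]
wri
[... 1502 characters left out ...]
610.7999877929688, 148.39999389648438]]
top fence [256 260  12  76 239] [531.9  30.7] [ 19.1 139.3] 89.64 z 27.5 [530.2  36.8  27.5] [[462.20001220703125, 21.600000381469727], [601.5, 20.700000762939453], [601.5999755859375, 39.900001525878906], [462.29998779296875, 40.70000076293945]]
top fence [199 338  44   4 103] [454.5 105. ] [79.2  5.5] 89.63 z 28.9 [453.8 105.9  28.9] [[451.5, 65.4000015258789], [457.0, 65.4000015258789], [457.5, 144.5], [452.0, 144.60000610351562]]
top base [ 176  217   25  162 2887] [533.4 162. ] [ 37.3 293.1] 89.66 z 50.2 [540.3 163.7  50.2] [[386.70001220703125, 144.1999969482422], [679.7999877929688, 142.5], [680.0, 179.8000030517578], [386.8999938964844, 181.5]]
```

View pics/wrist2.png

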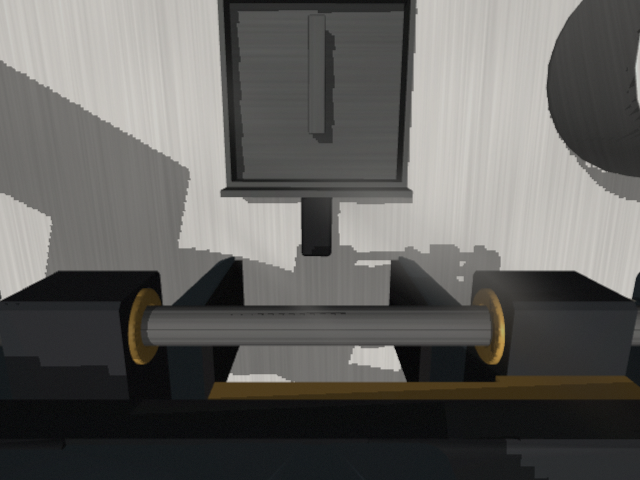

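Call:
{"name": "servo_tool", "arguments": {
  "steps": [
    [80,[40,0,0],[0,0,0]],
    [80,[40,0,0],[0,0,0]],
    [80,[20,0,0],[0,0,0]],
    [80,[0,0,0],[0,0,0]],
    [80,[0,0,0],[0,0,0]],
    [80,[0,0,0],[0,0,0]],
    [80,[0,0,0],[0,0,0]],
    [80,[0,0,0],[0,0,0]],
    [80,[0,0,0],[0,0,0]],
    [80,[0,0,0],[0,0,0]]
  ]
}}

```text
time_s: 9.45
ee_pos: [528.4, -28.6, 178.7]
ee_rot: [-180.0, 0.0, 89.0]
force: [-0.3, 0.4, -0.1]
gripper_width: 62.3
gripper_force: 0.0
```

```bash
sed 's/("wrist","top")/("wrist",)/' m.py > m2.py; cat >> m2.py <<'E'
for lo in range(30,150,10):
    q=W[(x>430)&(x<480)&(y>lo)&(y<lo+10)&(z>24)&(z<36)]
    q2=W[(x>585)&(x<660)&(y>lo)&(y<lo+10)&(z>24)&(z<44)]
    print(lo,len(q),np.percentile(q[:,0],[1,99]).round(1) if len(q)>5 else "",np.percentile(q2[:,0],[1,99]).round(1) if len(q2)>5 else "")
B=W[(z>46)&(z<54)&(y>120)&(y<220)]
for lo in range(400,680,30):
    q=B[(B[:,0]>lo)&(B[:,0]<lo+10)]
    if len(q)>10: print(lo,q[:,1].min().round(1),np.percentile(q[:,1],2).round(1))
E
python3 m2.py 3
```

```text
9.45 [528.4 -28.6 178.7] [-1.800e+02  1.000e-02  8.905e+01] 62.30929790324736
wrist 24-44 [ 200    0   14  105 1028] [451.7  97.9] [69.9  6.9] 87.95 z 28.5 [452.1  98.9  28.5] [[447.1000061035156, 63.099998474121094], [453.8999938964844, 62.79999923706055], [456.3999938964844, 132.6999969482422], [449.6000061035156, 132.89999389648438]]
wrist 24-44 [426   0  21  37 347] [616.2 119.6] [ 5.9 25.5] 24.11 z 28.2 [616.  118.7  28.2] [[608.2999877929688, 130.0], [618.7000122070312, 106.69999694824219], [624.0999755859375, 109.0999984741211], [613.5999755859375, 132.39999389648438]]
wrist 24-44 [ 224  132  186  128 2372] [529.   -8.5] [100.3 140.5] 88.84 z 26.5 [534.1  25.6  26.5] [[457.79998779296875, -57.29999923706055], [598.2000122070312, -60.099998474121094], [600.2999877929688, 40.20000076293945], [459.79998779296875, 43.0]]
wrist 24-44 [ 309  159   16  103 1600] [529. -18.] [79.7 11.7] 88.81 z 34.5 [528.8 -15.9  34.5] [[522.2999877929688, -57.70000076293945], [534.0, -58.0], [535.5999755859375, 21.700000762939453], [524.0, 21.899999618530273]]
wrist 24-44 [244 299 146   6 729] [527.7
[... 767 characters left out ...]
7 [615.4 118.9  27.7] [[607.5, 131.8000030517578], [618.5999755859375, 106.69999694824219], [624.0, 109.0999984741211], [613.0, 134.1999969482422]]
wrist fence [ 224  132  186   31 1348] [529.7  30.2] [ 22.5 140.3] 89.03 z 26.5 [531.8  39.1  26.5] [[459.3999938964844, 20.200000762939453], [599.5999755859375, 17.799999237060547], [600.0, 40.29999923706055], [459.79998779296875, 42.70000076293945]]
30 105 [459.8 478.8] [585.4 599.6]
40 107 [460.1 479.8] [585.4 599.3]
50 0  
60 103 [447.7 453.8] 
70 137 [447.9 454.2] 
80 146 [448.1 454.5] 
90 145 [448.5 454.8] 
100 148 [448.9 455.2] [617.7 623.2]
110 156 [449.1 455.6] [613.4 622.1]
120 154 [449.5 455.8] [609.1 618.3]
130 39 [449.7 455.9] 
140 0
```

View pics/wrist3.png

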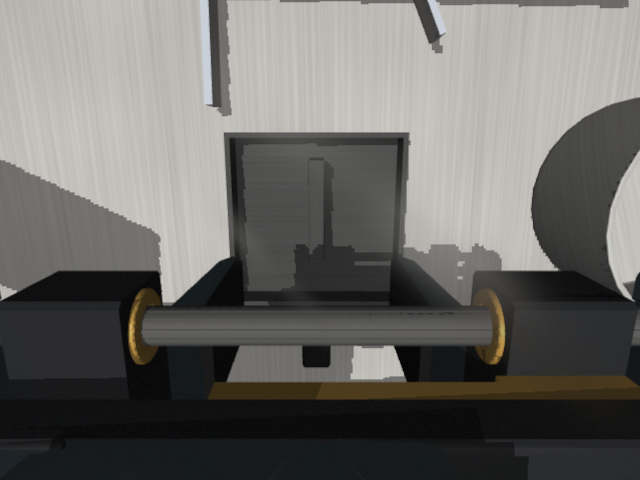

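Call:
{"name": "servo_tool", "arguments": {
  "steps": [
    [80,[-40,0,0],[0,0,0]],
    [80,[-40,0,0],[0,0,0]],
    [80,[-20,0,10],[0,0,0]],
    [80,[0,0,40],[0,0,0]],
    [80,[0,0,40],[0,0,0]],
    [80,[0,0,40],[0,0,0]],
    [80,[0,0,15],[0,0,0]],
    [80,[0,0,7],[0,0,0]],
    [130,[0,0,0],[0,0,0]],
    [130,[0,0,0],[0,0,0]]
  ]
}}

```text
time_s: 10.5
ee_pos: [527.8, -128.5, 27.8]
ee_rot: [179.9, 0.0, 89.1]
force: [-0.2, -0.3, 0.2]
gripper_width: 49.3
gripper_force: 0.0
```

Call:
{"name": "servo_tool", "arguments": {
  "steps": [
    [255,[0,0,0],[0,0,0]],
    [255,[0,0,0],[0,0,0]],
    [255,[0,0,0],[0,0,0]],
    [255,[0,0,0],[0,0,0]],
    [255,[0,0,0],[0,0,0]],
    [255,[0,0,0],[0,0,0]],
    [255,[0,0,0],[0,0,0]],
    [255,[0,0,0],[0,0,0]],
    [255,[0,0,0],[0,0,0]],
    [255,[0,0,0],[0,0,0]]
  ],
  "squeeze": 15
}}

```text
time_s: 11.5
ee_pos: [527.1, -128.3, 27.3]
ee_rot: [180.0, 0.0, 89.1]
force: [-1.1, 0.8, 5.5]
gripper_width: 23.0
gripper_force: 15.0
```

```bash
python3 m2.py 4 | cut -c1-150
```

```text
11.5 [ 527.1 -128.3   27.3] [1.7996e+02 2.0000e-02 8.9090e+01] 23.008867761431638
wrist 24-44 [  131     0   370   236 11848] [528.5 -55. ] [ 88.  141.2] 89.06 z 26.8 [527.3 -94.6  26.8] [[457.20001220703125, -97.80000305175781], [5
wrist 24-44 [ 299    0   34  128 4054] [528.7 -35.9] [44.6 12. ] 89.16 z 34.6 [528.7 -35.   34.6] [[522.2999877929688, -58.099998474121094], [534.4000
wrist 24-44 [ 265  250  105   55 3530] [ 527.9 -120.2] [41.1 25.8] 0.3 z 32.6 [ 527.6 -118.4   32.6] [[507.29998779296875, -107.4000015258789], [507.3
wrist plate/base [ 131  233  372   17 5749] [ 527.9 -100.7] [  5.8 140.5] 89.1 z 48.5 [ 528.4 -100.2   48.5] [[457.6000061035156, -102.4000015258789],
wrist plate/base [257 265  31  40 336] [ 514.3 -116.6] [ 8.2 18.7] 31.33 z 50.3 [ 512.8 -111.4   50.3] [[505.8999938964844, -110.69999694824219], [515
wrist plate/base [346 264  31  41 333] [ 541. -117.] [18.7  8.1] 56.92 z 50.3 [ 542.7 -111.9   50.3] [[532.5, -122.69999694824219], [539.2999877929688
30 0  
40 0  
50 0  
60 0  
70 0  
80 0  
90 0  
100 0  
110 0  
120 0  
130 0  
140 0
```

Call:
{"name": "servo_tool", "arguments": {
  "steps": [
    [255,[0,-2,0],[0,0,0.006]],
    [255,[0,-2,0],[0,0,0.006]],
    [255,[0,-1.5,0],[0,0,0]],
    [255,[10,0,0],[0,0,0]],
    [255,[15,0,0],[0,0,0]],
    [255,[15,0,0],[0,0,0]],
    [255,[15,0,0],[0,0,0]],
    [255,[15,0,0],[0,0,0]],
    [255,[0,0,0],[0,0,0]],
    [255,[0,0,0],[0,0,0]]
  ]
}}

```text
time_s: 12.55
ee_pos: [523.0, -57.2, 27.2]
ee_rot: [-180.0, -0.0, 88.4]
force: [0.5, 2.6, 6.9]
gripper_width: 23.3
gripper_force: 15.0
```

```bash
python3 - <<'E'
from h import *
f=cams.grab_frame("top"); c=f["color"][220:380,170:330]; cv2.imwrite("pics/t5.png",cv2.resize(c,(600,600),interpolation=cv2.INTER_NEAREST)[...,::-1])
W=cloud(f); x,y,z=np.moveaxis(W,-1,0)
for lo in range(20,140,12):
    o=[]
    for a,b in((440,490),(575,640)):
        q=W[(x>a)&(x<b)&(y>lo)&(y<lo+12)&(z>20)&(z<40)][:,0]; o.append(np.unique(q.round()).tolist())
    print(lo,o)
E
```

```text
20 [[459.0, 460.0], []]
32 [[], [594.0, 595.0, 596.0, 597.0, 598.0]]
44 [[], [594.0, 595.0, 596.0, 597.0, 598.0]]
56 [[455.0, 461.0, 462.0], [595.0, 596.0, 597.0, 598.0]]
68 [[452.0, 453.0, 455.0, 461.0, 462.0, 463.0], [595.0, 596.0, 597.0, 598.0]]
80 [[452.0, 453.0, 454.0, 455.0, 461.0, 463.0], [596.0, 597.0, 598.0, 599.0, 600.0]]
92 [[452.0, 454.0, 455.0, 457.0, 461.0, 463.0], [595.0, 596.0, 597.0, 598.0, 599.0, 600.0]]
104 [[452.0, 454.0, 455.0, 457.0, 461.0, 463.0, 465.0, 466.0, 468.0, 470.0, 472.0, 474.0, 475.0, 477.0, 479.0, 481.0, 483.0, 485.0, 486.0, 488.0], [575.0, 576.0, 577.0, 578.0, 579.0, 581.0, 583.0, 584.0, 585.0, 586.0, 587.0, 589.0, 590.0, 591.0, 592.0, 594.0, 595.0, 596.0, 598.0, 599.0, 600.0, 617.0, 618.0, 619.0, 620.0, 621.0, 622.0, 624.0, 625.0, 626.0]]
116 [[452.0, 454.0, 455.0, 456.0, 457.0], [612.0, 613.0, 614.0, 615.0, 617.0, 618.0, 619.0, 620.0, 621.0]]
128 [[454.0, 456.0, 457.0], [606.0, 607.0, 608.0, 609.0, 610.0, 611.0, 613.0, 614.0, 615.0]]
```

View pics/t5.png

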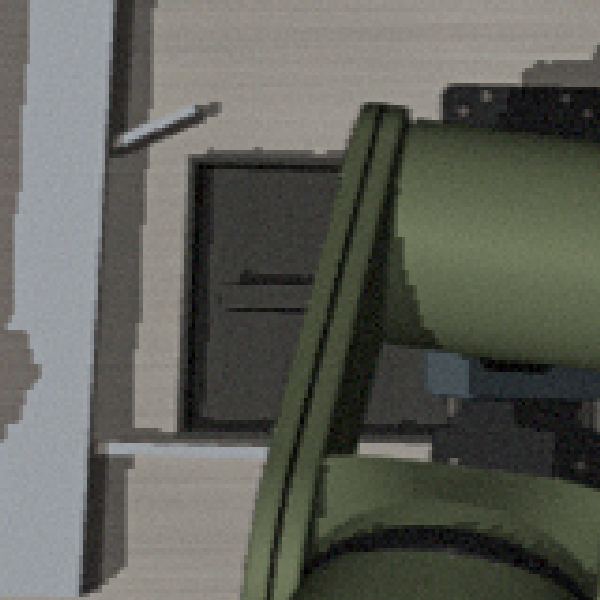

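Call:
{"name": "servo_tool", "arguments": {
  "steps": [
    [255,[8,-1.2,0],[0,0,0]],
    [255,[8,0,0],[0,0,0]],
    [255,[8,0,0],[0,0,0]],
    [255,[8,0,0],[0,0,0]],
    [255,[8,0,0],[0,0,0]],
    [255,[8,0,0],[0,0,0]],
    [255,[8,0,0],[0,0,0]],
    [255,[6,0,0],[0,0,0]],
    [255,[0,0,0],[0,0,0]],
    [255,[0,0,0],[0,0,0]]
  ]
}}

```text
time_s: 13.6
ee_pos: [523.4, 3.5, 27.2]
ee_rot: [-180.0, 0.1, 88.5]
force: [0.8, -0.8, 7.7]
gripper_width: 23.5
gripper_force: 15.0
```

Call:
{"name": "servo_tool", "arguments": {
  "steps": [
    [255,[8,0,0],[0,0,0]],
    [255,[8,0,0],[0,0,0]],
    [255,[8,0,0],[0,0,0]],
    [255,[8,0,0],[0,0,0]],
    [255,[8,0,0],[0,0,0]],
    [255,[8,0,0],[0,0,0]],
    [255,[8,0,0],[0,0,0]],
    [255,[4,0,0],[0,0,0]],
    [255,[0,0,0],[0,0,0]],
    [255,[0,0,0],[0,0,0]]
  ]
}}

```text
time_s: 14.6
ee_pos: [524.9, 63.2, 27.2]
ee_rot: [-180.0, 0.1, 88.5]
force: [-0.3, -3.0, 8.1]
gripper_width: 23.2
gripper_force: 15.0
```

Call:
{"name": "servo_tool", "arguments": {
  "steps": [
    [255,[7,0,0],[0,0,0]],
    [255,[7,0,0],[0,0,0]],
    [255,[7,0,0],[0,0,0]],
    [255,[7,0,0],[0,0,0]],
    [255,[6,0,0],[0,0,0]],
    [255,[5,0,0],[0,0,0]],
    [255,[4,0,0],[0,0,0]],
    [255,[0,0,0],[0,0,0]],
    [255,[0,0,0],[0,0,0]],
    [255,[0,0,0],[0,0,0]]
  ]
}}

```text
time_s: 15.6
ee_pos: [526.0, 105.8, 27.2]
ee_rot: [-179.9, 0.1, 88.5]
force: [0.1, -3.8, 7.7]
gripper_width: 23.4
gripper_force: 15.0
```

Call:
{"name": "servo_tool", "arguments": {
  "steps": [
    [255,[1,0,0],[0,0,0]],
    [255,[1,0,0],[0,0,0]],
    [255,[1,0,0],[0,0,0]],
    [255,[1,0,0],[0,0,0]],
    [255,[1,0,0],[0,0,0]],
    [255,[1,0,0],[0,0,0]],
    [255,[0,0,0],[0,0,0]],
    [255,[0,0,0],[0,0,0]],
    [255,[0,0,0],[0,0,0]],
    [255,[0,0,0],[0,0,0]]
  ]
}}

```text
time_s: 16.6
ee_pos: [526.1, 111.1, 27.2]
ee_rot: [-179.9, 0.2, 88.5]
force: [0.1, -5.7, 9.4]
gripper_width: 23.6
gripper_force: 15.0
```

Call:
{"name": "servo_tool", "arguments": {
  "steps": [
    [255,[1,0,0],[0,0,0]],
    [255,[1,0,0],[0,0,0]],
    [255,[1,0,0],[0,0,0]],
    [255,[0,0,0],[0,0,0]],
    [255,[0,0,0],[0,0,0]],
    [255,[0,0,0],[0,0,0]],
    [255,[0,0,0],[0,0,0]],
    [255,[0,0,0],[0,0,0]],
    [255,[0,0,0],[0,0,0]],
    [255,[0,0,0],[0,0,0]]
  ]
}}

```text
time_s: 17.6
ee_pos: [526.2, 114.1, 27.2]
ee_rot: [-179.9, 0.2, 88.5]
force: [0.1, -5.8, 8.9]
gripper_width: 23.1
gripper_force: 15.0
```

```bash
cat > fin.py <<'E'
from h import *
s=state(); f=cams.grab_frame("wrist"); W=cloud(f,s); x,y,z=np.moveaxis(W,-1,0); save(f,"w6")
print(s["ee_pos"].round(1),s["force"].round(1))
for lo in range(440,620,15):
    m=(x>lo)&(x<lo+15)&(y>100)&(y<215)&(z>40)&(z<58)
    h=np.unique(y[m].round()); print(lo,h[:14].tolist(), z[m].mean() if m.any() else "")
g=cams.grab_frame("side"); cv2.imwrite("pics/s6.png",cv2.resize(g["color"][240:480,130:430],(800,640))[:600,:,::-1])
E
python3 fin.py
```

```text
[526.2 114.1  27.2] [ 0.1 -5.8  8.9]
440 [153.0, 154.0, 155.0, 156.0, 157.0, 158.0, 159.0, 160.0, 161.0, 162.0, 163.0, 164.0, 165.0, 166.0] 48.69513461721509
455 [140.0, 141.0, 142.0, 143.0, 144.0, 145.0, 146.0, 152.0, 153.0, 154.0, 155.0, 156.0, 157.0, 158.0] 48.604160224517784
470 [140.0, 141.0, 142.0, 143.0, 144.0, 145.0, 146.0, 152.0, 153.0, 154.0, 155.0, 156.0, 157.0, 158.0] 48.57742386355232
485 [140.0, 141.0, 142.0, 143.0, 144.0, 145.0, 151.0, 152.0, 153.0, 154.0, 155.0, 156.0, 157.0, 158.0] 48.56371706325909
500 [100.0, 101.0, 102.0, 114.0, 116.0, 117.0, 118.0, 119.0, 120.0, 121.0, 123.0, 130.0, 131.0, 132.0] 48.57881425218711
515 [119.0, 120.0, 121.0, 122.0, 123.0, 124.0, 125.0, 126.0, 127.0, 128.0, 129.0, 130.0, 131.0, 139.0] 48.543639046117725
530 [101.0, 102.0, 115.0, 116.0, 117.0, 118.0, 119.0, 120.0, 121.0, 122.0, 123.0, 124.0, 125.0, 126.0] 48.55681481453047
545 [130.0, 131.0, 132.0, 138.0, 139.0, 140.0, 141.0, 142.0, 143.0, 144.0, 149.0, 150.0, 151.0, 152.0] 48.53174776959836
560 [138.0, 139.0, 140.0, 141.0, 142.0, 143.0, 149.0, 150.0, 151.0, 152.0, 153.0, 154.0, 155.0, 156.0] 48.50659681415586
575 [137.0, 138.0, 139.0, 140.0, 141.0, 142.0, 143.0, 148.0, 149.0, 150.0, 151.0, 152.0, 153.0, 154.0] 48.47882782896717
590 [137.0, 138.0, 139.0, 140.0, 141.0, 142.0, 143.0, 148.0, 149.0, 150.0, 151.0, 152.0, 153.0, 154.0] 48.514362952561136
605 [148.0, 149.0, 150.0, 151.0, 152.0, 153.0, 154.0, 155.0, 156.0, 157.0, 158.0, 159.0, 160.0, 161.0] 48.54003749845558
```

View pics/w6.png

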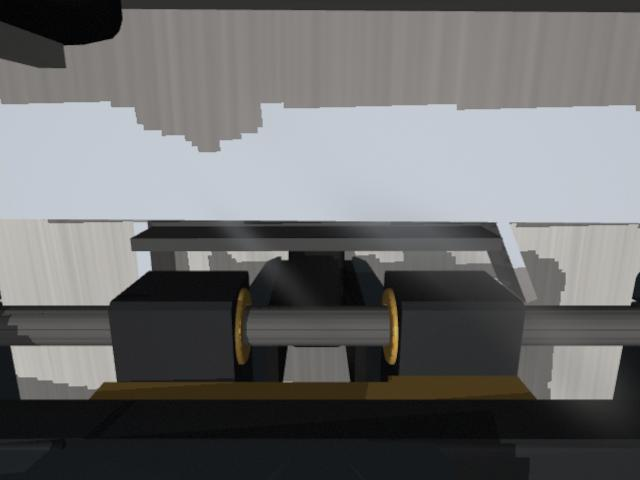

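Call:
{"name": "servo_tool", "arguments": {
  "steps": [
    [255,[1,0,0],[0,0,0]],
    [255,[1,0,0],[0,0,0]],
    [255,[1,0,0],[0,0,0]],
    [255,[1,0,0],[0,0,0]],
    [255,[1,0,0],[0,0,0]],
    [255,[1,0,0],[0,0,0]],
    [255,[0.5,0,0],[0,0,0]],
    [255,[0.5,0,0],[0,0,0]],
    [255,[0,0,0],[0,0,0]],
    [255,[0,0,0],[0,0,0]]
  ]
}}

```text
time_s: 18.7
ee_pos: [526.2, 120.6, 27.2]
ee_rot: [-179.9, 0.2, 88.5]
force: [-0.8, -7.2, 9.2]
gripper_width: 23.3
gripper_force: 15.0
```

```bash
python3 fin.py
```

```text
[526.2 120.6  27.2] [-0.8 -7.2  9.2]
440 [153.0, 154.0, 155.0, 156.0, 157.0, 158.0, 159.0, 160.0, 161.0, 162.0, 163.0, 164.0, 165.0, 166.0] 48.70870169291745
455 [147.0, 148.0, 149.0, 150.0, 151.0, 152.0, 153.0, 154.0, 155.0, 156.0, 157.0, 158.0, 159.0, 160.0] 48.67289035653455
470 [147.0, 148.0, 149.0, 150.0, 151.0, 152.0, 153.0, 154.0, 155.0, 156.0, 157.0, 158.0, 159.0, 160.0] 48.65965799956051
485 [146.0, 147.0, 148.0, 149.0, 150.0, 151.0, 152.0, 153.0, 154.0, 155.0, 156.0, 157.0, 158.0, 159.0] 48.655638749448975
500 [105.0, 106.0, 107.0, 108.0, 109.0, 121.0, 122.0, 123.0, 124.0, 125.0, 127.0, 129.0, 137.0, 138.0] 48.68374782547063
515 [124.0, 125.0, 126.0, 127.0, 128.0, 129.0, 130.0, 131.0, 132.0, 133.0, 134.0, 135.0, 136.0, 137.0] 48.63403448995722
530 [105.0, 106.0, 107.0, 108.0, 109.0, 121.0, 122.0, 123.0, 124.0, 125.0, 126.0, 127.0, 128.0, 129.0] 48.64342874804177
545 [137.0, 138.0, 144.0, 145.0, 146.0, 147.0, 148.0, 149.0, 150.0, 151.0, 152.0, 153.0, 154.0, 155.0] 48.63591595344237
560 [143.0, 144.0, 145.0, 146.0, 147.0, 148.0, 149.0, 150.0, 151.0, 152.0, 153.0, 154.0, 155.0, 156.0] 48.58979858343799
575 [143.0, 144.0, 145.0, 146.0, 147.0, 148.0, 149.0, 150.0, 151.0, 152.0, 153.0, 154.0, 155.0, 156.0] 48.57888215284121
590 [143.0, 144.0, 145.0, 146.0, 147.0, 148.0, 149.0, 150.0, 151.0, 152.0, 153.0, 154.0, 155.0, 156.0] 48.556153916014786
605 [148.0, 149.0, 150.0, 151.0, 152.0, 153.0, 154.0, 155.0, 156.0, 157.0, 158.0, 159.0, 160.0, 161.0] 48.538736393973515
```

Call:
{"name": "servo_tool", "arguments": {
  "steps": [
    [255,[0.5,0,0],[0,0,0]],
    [255,[0.5,0,0],[0,0,0]],
    [255,[0.5,0,0],[0,0,0]],
    [255,[0.5,0,0],[0,0,0]],
    [255,[0.5,0,0],[0,0,0]],
    [255,[0,0,0],[0,0,0]],
    [255,[0,0,0],[0,0,0]],
    [255,[0,0,0],[0,0,0]],
    [255,[0,0,0],[0,0,0]],
    [255,[0,0,0],[0,0,0]]
  ]
}}

```text
time_s: 19.8
ee_pos: [526.1, 120.9, 27.1]
ee_rot: [-179.9, 0.4, 88.6]
force: [0.4, -15.0, 10.1]
gripper_width: 23.1
gripper_force: 15.0
```

Stopped against the face with the force rising, so it is seated. Release, retreat and check.

Call:
{"name": "servo_tool", "arguments": {
  "steps": [
    [255,[-0.5,0,0],[0,0,0]],
    [255,[0,0,0],[0,0,0]],
    [100,[0,0,0],[0,0,0]],
    [100,[0,0,0],[0,0,0]],
    [100,[0,0,0],[0,0,0]],
    [100,[0,0,0],[0,0,0]],
    [100,[0,0,0],[0,0,0]],
    [100,[0,0,-10],[0,0,0]],
    [100,[0,0,-20],[0,0,0]],
    [100,[0,0,-30],[0,0,0]]
  ]
}}

```text
time_s: 20.8
ee_pos: [526.1, 124.7, 86.7]
ee_rot: [-179.8, 0.0, 88.4]
force: [0.1, 0.2, 0.0]
gripper_width: 55.5
gripper_force: 0.0
```

Call:
{"name": "servo_tool", "arguments": {
  "steps": [
    [100,[-20,0,-30],[0,0,0]],
    [100,[-40,0,-20],[0,0,0]],
    [100,[-40,0,-20],[0,0,0]],
    [100,[-10,0,0],[0,0,0]],
    [100,[0,0,0],[0,0,0]],
    [100,[0,0,0],[0,0,0]],
    [100,[0,0,0],[0,0,0]],
    [100,[0,0,0],[0,0,0]],
    [100,[0,0,0],[0,0,0]],
    [100,[0,0,0],[0,0,0]]
  ]
}}

```text
time_s: 21.8
ee_pos: [524.0, 15.5, 156.4]
ee_rot: [-180.0, 0.0, 88.4]
force: [-0.1, 0.3, 0.0]
gripper_width: 56.1
gripper_force: 0.0
```

```bash
python3 fin.py
```

```text
[524.   15.5 156.4] [-0.1  0.3  0. ]
440 [153.0, 154.0, 155.0, 156.0, 157.0, 158.0, 159.0, 160.0, 161.0, 162.0, 163.0, 164.0, 165.0] 48.07074548930795
455 [147.0, 148.0, 149.0, 150.0, 151.0, 152.0, 153.0, 154.0, 155.0, 156.0, 157.0, 158.0, 159.0, 160.0] 48.31527273305808
470 [147.0, 148.0, 149.0, 150.0, 151.0, 152.0, 153.0, 154.0, 155.0, 156.0, 157.0, 158.0, 159.0, 160.0] 48.19804676240743
485 [146.0, 147.0, 148.0, 149.0, 150.0, 151.0, 152.0, 153.0, 154.0, 155.0, 156.0, 157.0, 158.0, 159.0] 48.27583885332054
500 [146.0, 147.0, 148.0, 149.0, 150.0, 151.0, 152.0, 153.0, 154.0, 155.0, 156.0, 157.0, 158.0, 159.0] 48.18364575262528
515 [145.0, 146.0, 147.0, 148.0, 149.0, 150.0, 151.0, 152.0, 153.0, 154.0, 155.0, 156.0, 157.0, 158.0] 48.21087872175534
530 [145.0, 146.0, 147.0, 148.0, 149.0, 150.0, 151.0, 152.0, 153.0, 154.0, 155.0, 156.0, 157.0, 158.0] 48.219391787891716
545 [144.0, 145.0, 146.0, 147.0, 148.0, 149.0, 150.0, 151.0, 152.0, 153.0, 154.0, 155.0, 156.0, 157.0] 48.13059146725965
560 [144.0, 145.0, 146.0, 147.0, 148.0, 149.0, 150.0, 151.0, 152.0, 153.0, 154.0, 155.0, 156.0, 157.0] 48.21323221253109
575 [143.0, 144.0, 145.0, 146.0, 147.0, 148.0, 149.0, 150.0, 151.0, 152.0, 153.0, 154.0, 155.0, 156.0] 48.13179999328065
590 [143.0, 144.0, 145.0, 146.0, 147.0, 148.0, 149.0, 150.0, 151.0, 152.0, 153.0, 154.0, 155.0, 156.0] 48.149351627887526
605 [147.0, 148.0, 149.0, 150.0, 151.0, 152.0, 153.0, 154.0, 155.0, 156.0, 157.0, 158.0, 159.0, 160.0] 47.91852752373034
```

View pics/w6.png

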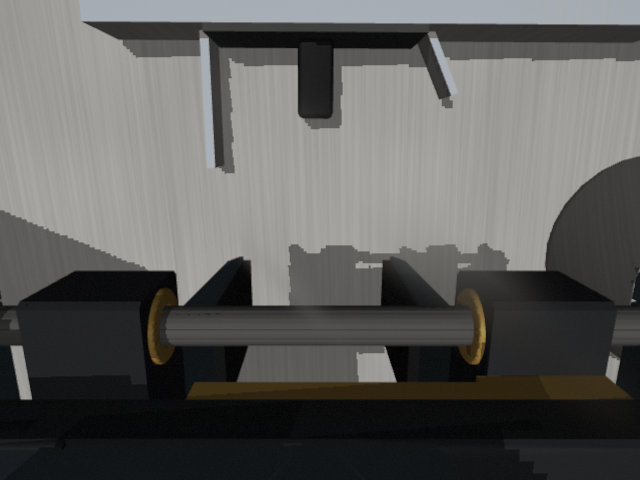

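The plate (row 40, columns 210-425) stands out of the griddle's face by only its own 5 mm thickness, evenly across. The handle is at column 315 and the gripper is clear.

```bash
python3 -c "
from workcell import ticket
print(ticket.job_done())"
```

```text
the job is handed in; nothing more can be done
None
```

The job is handed in. The tray was taken out, set down and let go, then slid in by its handle until the plate sat flush against the griddle's face. The gripper was clear and the saucepan and tub were not approached; the judging result was not shown.

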